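Tip a battery pack into its charging dock

ROBOT

A 6-joint arm with a two-finger parallel gripper is mounted at the origin on a cart in front of the work surface, level with it; the furniture and walls round the work are solid. World frame = base frame: x ahead of the robot, y to its left, z up, the work surface at z = 0. Lengths are in m, angles in rad, forces in N, time in s.
With the tool pointing down it reaches from about 0.325 to 0.9 m from the base axis. Payload 6.1 kg.
Tool frame: the origin (TCP) lies at the very end of the fingers, on their centre line; the grasp point (between the pads) lies 19 mm behind it; z points along the fingers, y is the line along which they close (so a half turn about z gives the same grasp; the last joint's range is limited). The gripper opens to 87 mm and grips with 3 to 60 N. Pads are 19 mm wide; open, the fingers measure 117 mm over their backs; the gripper's body (75 mm by 190 mm) begins 51 mm behind the grasp point.
Start: joints at [-1.229, 0.22, 1.526, -0, 1.395, -0.126], TCP at [0.282, -0.558, 0.223] pointing down, gripper open.
Joint ranges: [-2.98, 2.98], [-0.91, 2.08], [0.09, 2.57], [-1.24, 4.39], [0.2, 2.65], [-2.68, 2.68]. Speed limits (rad/s): [2.57, 2.57, 3.01, 3.14, 3.14, 3.14].

INTERFACE

Orientations are given as a unit quaternion [w, x, y, z].
In Python, from bench import robot gives the robot as it stands. Calls block until the motion is done:
- robot.move_ptp(position, orientation): joint-space move of the TCP to a pose.
- robot.move_linear(position, orientation=None, vel=0.15, max_force=None): straight line of the TCP; orientation=None keeps the orientation; vel is the mean speed in m/s. With max_force (N) it stops when the force on the tool has changed by that much, and returns True; else False.
- robot.move_j(angles): joint-space move.
- robot.ungrasp() and robot.close(): open the fingers fully, or close them until they stop; the grip force is fixed at half the most.
- robot.dwell(seconds).
- robot.ik(position, orientation): joint angles nearest the present ones, or None.
- robot.state(): the state.
- robot.snapshot(name): name is "side" or "top"; returns the picture (480x640x3 uint8, blue, green, red); there is no depth.
- robot.calibration(name): a dict with "vertical_fov" (degrees; the focal length in pixels is half the picture's height over the tangent of half this angle, whatever the lens; pixels are square), "cx", "cy" (the principal point, pixels), "k1" (the pictures are not rectified: a ray, as slopes to the right and down, at radius r is drawn at 1 + k1 r^2 times it, then the intrinsics apply), "view" (4x4, takes a point from world to camera coordinates). Camera axes: x right, y down, z forward; pixel columns grow to the right and rows downward; lengths in m; the calibration is good to about 2 mm. A picture is of the moment at which its call begins. calibration takes no time and is no camera call.
A pose or a line that the arm cannot do raises robot.MotionError and nothing moves.
- robot.finish_job(): hands the job in; it is judged then, once.
The state is a dict: "clock": time; "q": joint angles; "joint_velocities": joint speeds; "tau": joint torques, N m; "tool_pos": TCP position; "ee_rot": TCP orientation; "ft_force": force on the tool from outside, world axes, zero at the start; "torque": the same for the moment, N m; "gripper_width": finger opening in m; "grip_force": force on a finger pad.
Only numpy, scipy, OpenCV 4.12 (cv2) and the standard library are available. Lean on these libraries where they do the work, as an engineer would, in place of code of your own. Each camera call takes 0.05 s, during which the arm holds its last target. There are 200 camera calls.

TASK

Put the spare battery pack on charge. Stand it upright on the bench with its foot against the low front sill of the charging dock, in the middle and with a wide face to the dock, then push it over from high up so that it tips across the sill and lies on its side between the dock's cheeks, contact end towards the contact head. Then slide it home, feeling your way and never pushing harder than about 20 N, until the orange spring latch snaps up behind its foot, let go, and leave everything else on the bench where it is.

Things in the scene. Friction and masses are not known exactly. Their poses are not given: they have to be found in the camera images.
- mount_plate: Fixed steel plate, 130 (x) x 186 (y) x 3 mm, on the bench; origin centred under it, +x into the dock, away from the robot. The grey charging dock on it is square to it and centred in y, but clamped by thumb screws in slots anywhere over 20 mm along x, and this setting is NOT measured: the dock lies up to 10 mm nearer or farther along x than the two nominal points below. Feel for it.
- sill_nominal (a point): Middle of the top edge of the dock's low front sill, 12 mm above the bench, if the dock stood at mid-slot; axes as the plate's. Truly up to 10 mm nearer or farther along x. Behind it a flat deck 12 mm high with rubber pads runs 120.5 mm to the contact head; side cheeks, 100 mm apart inside, start 20 mm behind the sill, flared at the top, 49 mm high.
- head_nominal (a point): Middle of the contact head's front face if the dock stood at mid-slot (same shift as the sill), 120.5 mm behind the sill, 37 mm above the bench. Head 56 mm high. Two sprung brass blades stand 6.5 mm out of it and yield under 1 to 2.5 N; after 6 mm they stop hard. That stop comes only 2 mm after the latch is freed.
- pack_center (a point): Centre (half-way up) of the battery pack: yellow box with black ends, 58 thick (x) x 94 wide (y) x 104 mm tall (z), 0.4 to 0.6 kg. Starts standing on a 2.5 mm paper towel on its plain foot; z points to its contact end, two brass strips; its two wide faces are alike and either may face the dock. Can be gripped across its 58 mm. Tips under 1 to 3 N near its top; falls by itself once it leans about 30 degrees.
- pack_top (a point): Middle of the pack's contact end (its top when it stands), 52 mm along the pack's z from its centre.
- pack_foot (a point): Middle of the pack's plain foot end (its underside when it stands), 52 mm along -z from its centre. After the pack has tipped over, the foot end overhangs the sill by 10 to 30 mm; the pack is home when its foot end is 14 to 16 mm behind the sill's front face. Sliding takes 3 to 8 N, the last millimetres against the blades 6 to 16 N.
- latch (a joint): Orange spring latch in the middle of the deck's front, 30 mm wide, 6 to 14 mm behind the sill's front. Value in m: 0 up (its top 18 mm above the bench), 0.006 pressed flush with the deck (1.6 N). The lying pack keeps it down; it snaps up behind the foot end once the pack is home. Push the foot end higher than 25 mm above the bench, so that the fingers clear it.
- red_lid_jar: Flour sample jar with a red lid, 54 mm across, 82 mm tall, loose; origin under its centre. Not to be moved.
- blue_lid_jar: Flour sample jar with a blue lid, 54 mm across, 74 mm tall, loose; origin under its centre. Not to be moved.
- stopwatch: Black stopwatch lying flat, 65 x 56 x 12 mm, loose; origin under its centre. Not to be moved.
- round_tin: Grey sample tin, 55 mm across, 37 mm tall, loose; origin under its centre. Not to be moved.
- pack: The same battery pack, with its origin in the middle of its foot and the same axes as its centre.

How it is judged:
On the way, in this order (a step that is already met when the one before it is completed fails the run):
1. the pack stands upright on the bench, close in front of the dock's sill, centred within 8 mm and with a wide face square to it (within 0.15 rad) (angle between pack_center's own z axis and vertical below 0.12 rad and height (world z) of pack_center below 0.057 m and x of pack_center in the frame of mount_plate between -0.127 and -0.092 m and y of pack_center in the frame of mount_plate between -0.008 and 0.008 m and angle between the x axis of pack_center and the x axis of mount_plate, either way round below 0.15 rad), for 0.2 s.
2. the pack lies on its side on the deck between the cheeks, contact end towards the contact head, its foot end still over the pressed latch (angle between pack_center's own z axis and vertical between 1.48 and 1.66 rad and height (world z) of pack_center between 0.037 and 0.045 m and y of pack_center in the frame of mount_plate between -0.005 and 0.005 m and x of pack_top in the frame of mount_plate above -0.035 m and x of pack_foot in the frame of mount_plate below -0.05 m and value of joint latch above 0.004 m), for 0.2 s.
At the end, for the whole second after the job is handed in: The pack lies flat on the deck between the cheeks (its axis within 0.09 rad of level, its centre 37 to 45 mm above the bench and within 5 mm of the dock's middle line), contact end at the contact head, the latch up behind its foot (within 1.5 mm of its top position), and all is still (angle between pack_center's own z axis and vertical between 1.48 and 1.66 rad and height (world z) of pack_center between 0.037 and 0.045 m and y of pack_center in the frame of mount_plate between -0.005 and 0.005 m and x of pack_top in the frame of mount_plate between 0.025 and 0.054 m and value of joint latch below 0.0015 m and linear speed of pack below 0.01 m/s); the robot touches nothing.
It fails at once if the robot pushes the lying pack with more than 22 N (angle between pack_center's own z axis and vertical above 1.4 rad and contact force between any of the fingers, the arm and pack above 22 N).
It fails at once if the pack is tilted in the air instead of over the sill (angle between pack_center's own z axis and vertical above 0.45 rad and height (world z) of pack_foot above 0.07 m).
It fails at once if another thing on the bench is moved by more than 20 mm (distance of any of red_lid_jar, blue_lid_jar, stopwatch, round_tin from where it was at the start of the episode above 0.02 m).
It also fails if it takes over 69 s, if anything falls off the work surface, if the arm or the gripper's body presses on something with over 40 N, if the wrist force passes 120 N, or if a joint passes its speed limit or range.

## Working session

There is one attempt and no reset: what is moved stays moved. The work goes in short steps, each a Python script; the robot and the scene stay as the last script left them, time stands still between calls to the robot, and variables do not carry over. Pictures are saved under pics/ and viewed, at most 10 in all, crops included, and the job is handed in when it is done.

```bash
mkdir -p pics
python3 - <<'E'
from bench import robot
import cv2
for n in("side","top"):
    cv2.imwrite(f"pics/{n}0.png",robot.snapshot(n)); print(n,robot.calibration(n))
s=robot.state();print(s)
E
```

```text
side {'vertical_fov': 50.55632278965911, 'cx': 327.76197702798277, 'cy': 234.92284087864599, 'k1': -0.0312608395681951, 'view': array([[ 0.12094585, -0.99262457,  0.00828013,  0.11089584],
       [-0.85299527, -0.10819188, -0.51058161,  0.52007389],
       [ 0.50771169,  0.05468982, -0.85978943,  0.69797984],
       [ 0.        ,  0.        ,  0.        ,  1.        ]])}
top {'vertical_fov': 55.90592184097701, 'cx': 328.66812512341073, 'cy': 241.5612044833744, 'k1': -0.10065838929341839, 'view': array([[ 0.02329918, -0.99967965,  0.0098867 ,  0.17131644],
       [-0.99764427, -0.02388772, -0.0643062 ,  0.53781971],
       [ 0.06452177, -0.00836513, -0.99788124,  0.99592257],
       [ 0.        ,  0.        ,  0.        ,  1.        ]])}
{'clock': 0.1, 'q': array([-1.22908359e+00,  2.21171893e-01,  1.52752228e+00, -1.69002548e-05,
        1.39468807e+00, -1.26084686e-01]), 'joint_velocities': array([ 0.00060639, -0.00248856, -0.00326772, -0.00010912,  0.00080837,
       -0.00129716]), 'tau': array([ 2.10904223e-04, -4.95943093e+01, -3.88519156e+01,  7.00864568e-02,
        5.14857913e-02, -4.42703606e-05]), 'tool_pos': array([ 0.28163337, -0.55731096,  0.22151785]), 'ee_rot': array([-8.88703920e-04,  9.72769444e-01,  2.31773180e-01, -1.04554408e-04]), 'ft_force': array([-0.62814428, -0.26284882,  0.0435925 ]), 'torque': array([ 0.00498358, -0.0019867 ,  0.00215998]), 'grip_force': 0.0, 'gripper_width': 0.0872289701078765}
```

View pics/side0.png

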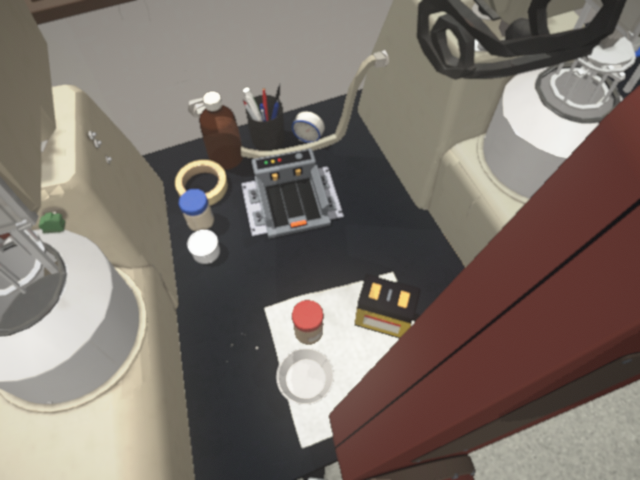

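View pics/top0.png

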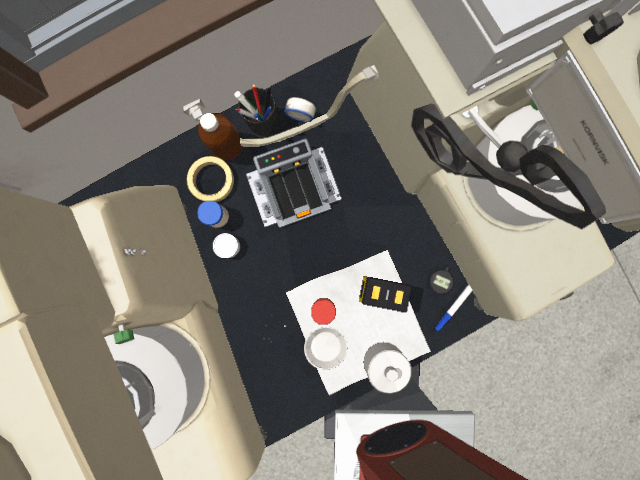

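Run:
```python
import cv2,numpy as np
t=cv2.imread("pics/top0.png");s=cv2.imread("pics/side0.png")
a=cv2.resize(t[130:235,235:350],(400,365),interpolation=cv2.INTER_CUBIC)
b=cv2.resize(s[140:245,235:350],(400,365),interpolation=cv2.INTER_CUBIC)
c=cv2.resize(t[265:325,350:465],(400,209),interpolation=cv2.INTER_CUBIC)
d=cv2.resize(s[265:345,345:460],(400,278),interpolation=cv2.INTER_CUBIC)[:235]
cv2.imwrite("pics/crop.png",np.vstack([np.hstack([a,b]),np.hstack([np.vstack([c,np.zeros((26,400,3),np.uint8)]),d])]))
for n,i in(("top",t),("side",s)):
    h=cv2.cvtColor(i,cv2.COLOR_BGR2HSV)
    for nm,lo,hi in(("orange",(3,150,150),(18,255,255)),("brass",(15,80,170),(32,255,255))):
        m=cv2.inRange(h,lo,hi);k,l,st,ce=cv2.connectedComponentsWithStats(m)
        for j in range(1,k):
            if st[j,4]>8 and 235<ce[j,0]<430 and 130<ce[j,1]<345: print(n,nm,st[j],ce[j].round(1))
```

```text
top orange [297 210  14   7  40] [303.4 213.2]
top orange [312 300  20  23 102] [321.6 312.3]
top orange [312 306   8   6  19] [315.7 308.2]
top orange [329 315   6   7  14] [331.4 317.7]
top brass [295 162   4   3   9] [296.6 163.3]
top brass [274 169   5   4  12] [275.8 170.6]
top brass [297 211  13   6  38] [302.9 213.3]
top brass [371 286   9  14  89] [375.4 292.3]
top brass [395 291   9  13  86] [398.7 296.9]
side orange [291 221  15   6  52] [298.  223.6]
side orange [368 315  14   5  22] [374.7 317.1]
side orange [392 322   9   4  15] [396.2 323.4]
side brass [273 174   4   3  12] [274.5 175. ]
side brass [369 283  12  17 138] [374.6 290.8]
side brass [398 291  12  17 141] [403.3 299. ]
```

View pics/crop.png

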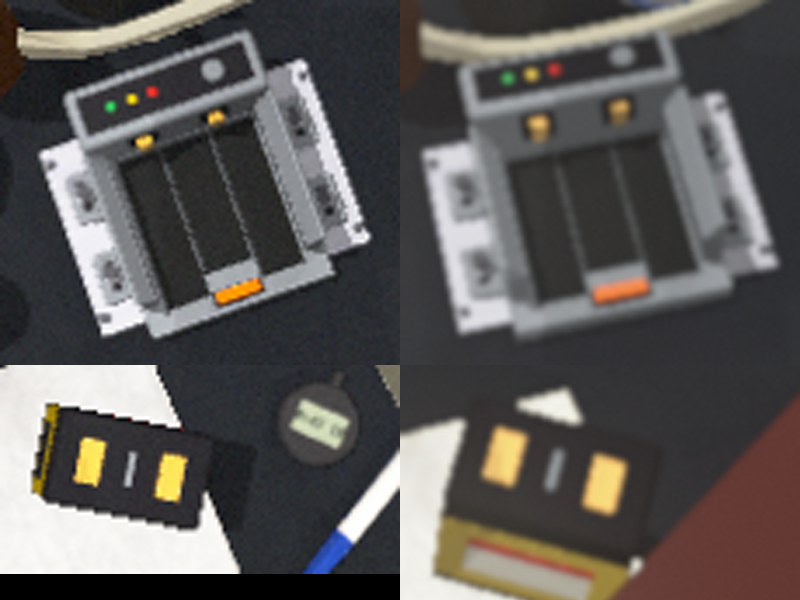

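```bash
cat > h.py <<'E'
import cv2,numpy as np
from bench import robot
def cam(n):
    c=robot.calibration(n);f=240/np.tan(np.radians(c["vertical_fov"]/2))
    return np.array([[f,0,c["cx"]],[0,f,c["cy"]],[0,0,1]]),np.array([c["k1"],0,0,0]),c["view"]
def und(n,p):
    K,d,V=cam(n);return cv2.undistortPoints(np.array(p,float).reshape(-1,1,2),K,d).reshape(-1,2),V
def onz(n,p,z):
    u,V=und(n,p);R=V[:3,:3];o=-R.T@V[:3,3];r=np.c_[u,np.ones(len(u))]@R
    return o+r*((z-o[2])/r[:,2])[:,None]
def tri(pt,ps):
    a,A=und("top",pt);b,B=und("side",ps);X=cv2.triangulatePoints(A[:3],B[:3],a.T,b.T);return (X[:3]/X[3]).T
E
python3 - <<'E'
from h import *
np.set_printoptions(precision=4,suppress=True)
s=3.478
P=onz("top",np.array([[40,155],[106,335],[303,60],[368,240]])/s+[235,130],.003)
print("plate top",P,P.mean(0))
fx=(P[0]-P[1]+P[2]-P[3]);print("yaw x",np.arctan2(fx[1],fx[0]));fy=P[0]-P[2]+P[1]-P[3];print("yaw y-90",np.arctan2(-fy[0],fy[1]))
print("len",np.linalg.norm(fx)/2,np.linalg.norm(fy)/2)
Q=onz("side",np.array([[23,152],[59,333],[322,93],[377,268]])/s+[235,140],.003);print("plate side",Q.mean(0))
S=onz("top",np.array([[157,337],[332,270]])/s+[235,130],.008);print("sill",S)
print("latch",tri([[303.2,213.2]],[[298,223.6]]))
T=tri([[375.4,292.3],[398.7,296.9]],[[374.6,290.8],[403.3,299]]);print("strips",T,T.mean(0))
d=T[0]-T[1];print("pack yaw of y",np.arctan2(-d[0],d[1]))
C=onz("top",np.array([[60,40],[213,67],[197,163],[45,128]])/s+[350,265],.1065);print("packtop",C,C.mean(0))
print(onz("top",[[388,350],[442,281],[323,312]],.05))
E
```

```text
plate top [[0.6843 0.3763 0.003 ]
 [0.5658 0.3284 0.003 ]
 [0.7523 0.2041 0.003 ]
 [0.6326 0.1584 0.003 ]] [0.6587 0.2668 0.003 ]
yaw x 0.3743605974163996
yaw y-90 0.37528545030508254
len 0.12797209757416583 0.18391541546118706
plate side [0.6584 0.2672 0.003 ]
sill [[0.5648 0.2944 0.008 ]
 [0.6114 0.1816 0.008 ]]
latch [[0.5963 0.2432 0.0146]]
strips [[0.4269 0.0878 0.1088]
 [0.4185 0.0404 0.1083]] [0.4227 0.0641 0.1085]
pack yaw of y -0.1756704864273229
packtop [[0.4585 0.1046 0.1065]
 [0.4446 0.0144 0.1065]
 [0.3884 0.0229 0.1065]
 [0.4071 0.1124 0.1065]] [0.4246 0.0636 0.1065]
[[ 0.3009  0.0513  0.05  ]
 [ 0.4515 -0.064   0.05  ]
 [ 0.3796  0.1929  0.05  ]]
```

```bash
cat >> h.py <<'E'
from scipy.spatial.transform import Rotation as Ro
PC=np.array([.6586,.267]);PY=.375
def down(phi):  # tool y along phi, tool z down
    y=np.array([np.cos(phi),np.sin(phi),0]);z=np.array([0,0,-1.]);q=Ro.from_matrix(np.c_[np.cross(y,z),y,z]).as_quat()
    return q[[3,0,1,2]]
def pl(x,y,z): # plate frame -> world
    c,s=np.cos(PY),np.sin(PY);return [PC[0]+c*x-s*y,PC[1]+s*x+c*y,z]
def inpl(p):
    c,s=np.cos(PY),np.sin(PY);d=np.array(p)[:2]-PC;return np.array([c*d[0]+s*d[1],-s*d[0]+c*d[1]])
E
python3 - <<'E'
from h import *
for a in (0,np.pi):
  for P,f in(([.4236,.0639,.065],-.175),(pl(-.13,0,.08),PY),(pl(-.08,0,.1),PY),(pl(-.13,0,.1),PY+np.pi/2),(pl(-.06,0,.035),PY+np.pi/2)):
    print(a,f,robot.ik(P,down(f+a)))
E
```

```text
0 -0.175 [-3.48009119e-02 -7.48033402e-02  2.15732583e+00 -4.44089210e-16
  1.05907017e+00  1.40199088e-01]
0 0.375 [ 2.51654295e-01  2.59158217e-01  1.76350785e+00 -4.44089210e-16
  1.11892658e+00 -1.23345705e-01]
0 0.375 [ 2.61491368e-01  3.43740129e-01  1.61554708e+00 -4.44089210e-16
  1.18230544e+00 -1.13508632e-01]
0 1.9457963267948966 [ 2.51654295e-01  2.33627457e-01  1.75232895e+00 -4.44089210e-16
  1.15563625e+00 -1.69414203e+00]
0 1.9457963267948966 [ 2.64999312e-01  4.67016948e-01  1.58717766e+00 -4.44089210e-16
  1.08739804e+00 -1.68079701e+00]
3.141592653589793 -0.175 None
3.141592653589793 0.375 None
3.141592653589793 0.375 None
3.141592653589793 1.9457963267948966 [ 2.51654295e-01  2.33627457e-01  1.75232895e+00 -4.44089210e-16
  1.15563625e+00  1.44745062e+00]
3.141592653589793 1.9457963267948966 [ 2.64999312e-01  4.67016948e-01  1.58717766e+00 -4.44089210e-16
  1.08739804e+00  1.46079564e+00]
```

Run:
```python
from h import *
r=robot
q=r.state()["q"];az=q[0]
p=[.36*np.cos(az),.36*np.sin(az),.3]
qa=r.ik(p,r.state()["ee_rot"]);print(qa)
r.move_j(qa)
G=[.4236,.0639];o=down(-.175)
qb=np.array(qa,float);qb[0]=np.arctan2(G[1],G[0]);qb[5]=.14;r.move_j(qb)
r.move_ptp(G+[.17],o)
cv2.imwrite("pics/g1.png",r.snapshot("side"))
print(r.state()["clock"],r.state()["tool_pos"])
```

```text
[-1.44879361e+00 -5.00361458e-01  2.02956372e+00 -4.06655390e-04
  1.61413333e+00 -3.45814949e-01]
3.825 [0.42427476 0.0640427  0.17156782]
```

View pics/g1.png

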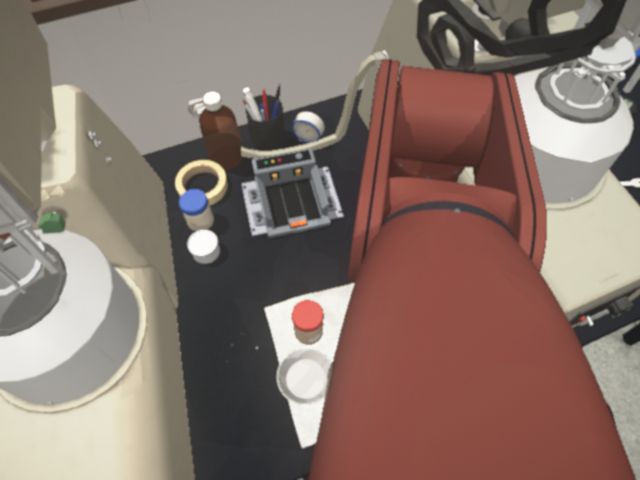

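The arm covers the pack; the red jar (308,320) and dock (298,195) are untouched. I'll grasp next.

```bash
python3 - <<'E'
from h import *
r=robot;G=[.4236,.0639]
if r.move_linear(G+[.065],vel=.08,max_force=6): print("hit",r.state()["tool_pos"]);raise SystemExit
r.close();s=r.state();print("grip",s["gripper_width"],s["grip_force"],s["clock"])
r.move_linear(G+[.12],vel=.1);s=r.state();print(s["gripper_width"],s["grip_force"],s["ft_force"],s["torque"])
r.move_ptp(pl(-.140,0,.12),down(PY));r.dwell(.2)
cv2.imwrite("pics/t2.png",r.snapshot("top"));cv2.imwrite("pics/s2.png",r.snapshot("side"))
s=r.state();print(s["clock"],s["tool_pos"],inpl(s["tool_pos"]))
E
python3 - <<'E'
import cv2,numpy as np
t=cv2.imread("pics/t2.png")[120:320,220:440];s=cv2.imread("pics/s2.png")[120:320,220:440]
cv2.imwrite("pics/c2.png",cv2.resize(np.hstack([t,s]),(800,364),interpolation=cv2.INTER_CUBIC))
E
```

```text
grip 0.05786993674650455 29.984002298733685 5.9083
0.057875608356230554 29.985042451007757 [-0.21393628  0.05609498 -4.47570149] [ 0.02531519 -0.09654694  0.01191192]
7.675 [0.52827519 0.21492474 0.12020878] [-0.14034196 -0.00072203]
```

View pics/c2.png

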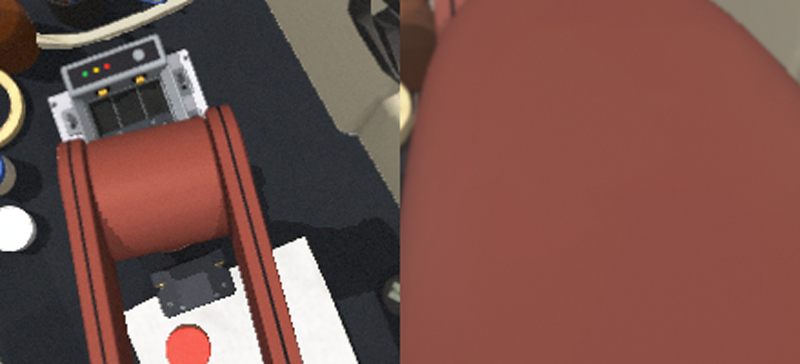

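The top view shows the arm over the area in front of the dock, with the pack hidden beneath it. The wrist force confirms it is held (4.5 N). Next: lower it and feel for the sill.

Run:
```python
from h import *
r=robot
def st(m): s=r.state();print(m,inpl(s["tool_pos"]).round(4),s["tool_pos"][2].round(4),s["ft_force"].round(2),round(s["clock"],1))
print(r.move_linear(pl(-.135,0,.0645),vel=.08,max_force=5));st("low")
print(r.move_linear(pl(-.088,0,.0645),vel=.015,max_force=3));st("sill")
x,y=inpl(r.state()["tool_pos"])
print(r.move_linear(pl(x-.001,y,.060),vel=.02,max_force=4));st("down")
r.ungrasp();r.dwell(.3);st("open")
r.move_linear(pl(x-.001,y,.15),vel=.12)
r.move_ptp(pl(x-.10,y,.2),down(PY));st("up")
qj=r.state()["q"].copy();qj[0]-=.6;r.move_j(qj)
cv2.imwrite("pics/t3.png",r.snapshot("top"));cv2.imwrite("pics/s3.png",r.snapshot("side"));st("side")
t=cv2.imread("pics/t3.png")[120:320,200:420];s=cv2.imread("pics/s3.png")[120:320,200:420]
cv2.imwrite("pics/c3.png",cv2.resize(np.hstack([t,s]),(800,364),interpolation=cv2.INTER_CUBIC))
```

```text
True
low [-0.1366  0.0002] 0.0625 [0.44 0.62 4.24] 8.4
True
sill [-0.1366  0.0003] 0.0625 [-1.11  0.64  3.65] 8.8
False
down [-0.1365  0.0002] 0.0625 [-5.99 -1.54 16.63] 9.1
open [-0.1376  0.0003] 0.06 [-0.44  0.14  1.22] 10.2
up [-0.2368  0.0003] 0.1997 [0.01 0.56 0.49] 11.6
side [-0.309  -0.2541] 0.2018 [-11.75  62.33  32.15] 12.8
```

View pics/c3.png

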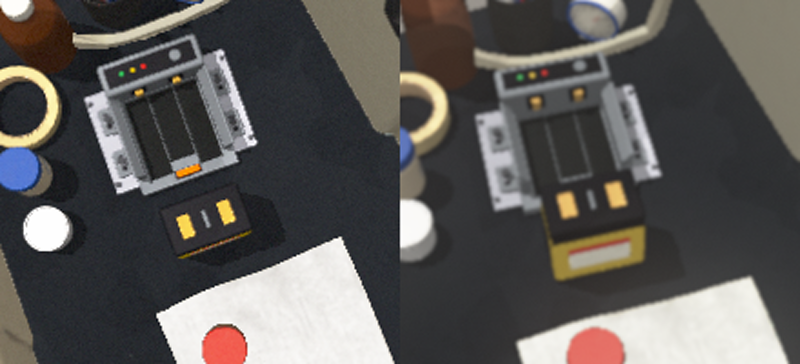

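Run:
```python
from h import *
r=robot
s=r.state();print(s["ft_force"],s["tau"].round(1),s["q"].round(3))
q=s["q"].copy();q[0]+=.25;r.move_j(q);r.dwell(.2);s=r.state();print(s["ft_force"],s["clock"],s["q"].round(3))
T=tri(*[np.array(v) for v in ([[0,0]],[[0,0]])]) if 0 else None
for n in("top","side"):
    i=cv2.imread(f"pics/{n[0]}3.png");h=cv2.cvtColor(i,cv2.COLOR_BGR2HSV)
    k,l,a,c=cv2.connectedComponentsWithStats(cv2.inRange(h,(15,80,150),(32,255,255)))
    print(n,[(c[j].round(1),a[j,4]) for j in range(1,k) if a[j,4]>25 and 270<c[j,0]<345 and 200<c[j,1]<280])
```

```text
[-11.7505017   62.32580325  32.1535204 ] [-30.7 -18.3 -36.6 -17.3  -9.9   2.7] [-0.365 -0.133  1.932  0.029  1.355 -0.155]
[-1.10835714 -0.4862907  -0.32870624] 13.5917 [-0.117 -0.132  1.931  0.029  1.355 -0.155]
top [(array([303. , 213.3]), np.int32(37)), (array([323.7, 235.9]), np.int32(90)), (array([301.6, 243.9]), np.int32(90))]
side [(array([318.3, 226.5]), np.int32(116)), (array([291.5, 232.3]), np.int32(111)), (array([307.8, 258.5]), np.int32(426))]
```

The yellow/black pack is upright, about 30 mm short of the sill (strips at top-view px (324,236) and (302,244)), because it touched the bench early. My sideways move also pressed the arm on the mixer with about 60 N; it's clear now. I'll regrasp and go on to the sill.

Run:
```python
from h import *
np.set_printoptions(precision=4,suppress=True)
r=robot
def st(m): s=r.state();print(m,inpl(s["tool_pos"]).round(4),s["tool_pos"][2].round(4),s["ft_force"].round(2),s["gripper_width"].round(4),round(s["clock"],1))
T=tri([[301.6,243.9],[323.7,235.9]],[[291.5,232.3],[318.3,226.5]]);c=T.mean(0);d=T[0]-T[1]
print(T,inpl(c),"yaw rel",np.arctan2(-d[0],d[1])-PY)
p=[-.1376,0]
r.move_ptp(pl(-.1376,0,.17),down(PY))
if r.move_linear(pl(-.1376,0,.065),vel=.1,max_force=6): st("hit");raise SystemExit
r.close();st("grip")
r.move_linear(pl(-.1376,0,.069),vel=.03);r.dwell(.3);st("lift")
print(r.move_linear(pl(-.085,0,.069),vel=.015,max_force=3.5));st("sill")
```

```text
[[0.5218 0.2398 0.105 ]
 [0.5392 0.1951 0.1053]] [-0.1373  0.0008] yaw rel -0.0035690588320881345Traceback (most recent call last):
  File "<stdin>", line 10, in <module>
  File "<stdin>", line 4, in st
AttributeError: 'float' object has no attribute 'round'
```

Run:
```python
from h import *
r=robot
def st(m): s=r.state();print(m,inpl(s["tool_pos"]).round(4),s["tool_pos"][2].round(4),s["ft_force"].round(2),round(s["gripper_width"],4),round(s["clock"],1))
st("grip")
r.move_linear(pl(-.1376,0,.069),vel=.03);r.dwell(.3);st("lift")
print(r.move_linear(pl(-.085,0,.069),vel=.015,max_force=3.5));st("sill")
```

```text
grip [-0.1372 -0.    ] 0.0652 [ 1.16  0.18 -0.23] 0.058 16.2
lift [-0.1378  0.    ] 0.0687 [ 0.59 -0.69 -4.24] 0.058 16.8
True
sill [-0.1069  0.0002] 0.0676 [-0.2   0.15 -4.54] 0.0578 18.9
```

Run:
```python
from h import *
r=robot
def st(m): s=r.state();print(m,inpl(s["tool_pos"]).round(4),s["tool_pos"][2].round(4),s["ft_force"].round(2),round(s["gripper_width"],4),round(s["clock"],1))
print(r.move_linear(pl(-.1074,0,.0645),vel=.02,max_force=6));st("down")
r.ungrasp();r.dwell(.3);st("open")
r.move_linear(pl(-.1074,0,.15),vel=.12)
r.move_ptp(pl(-.22,0,.15),down(PY+np.pi/2));r.close();st("back")
cv2.imwrite("pics/t4.png",r.snapshot("top"))
h=cv2.cvtColor(cv2.imread("pics/t4.png"),cv2.COLOR_BGR2HSV)
k,l,a,c=cv2.connectedComponentsWithStats(cv2.inRange(h,(15,80,150),(32,255,255)))
print([(c[j].round(1),a[j,4]) for j in range(1,k) if a[j,4]>25 and 250<c[j,0]<345 and 190<c[j,1]<280])
```

```text
True
down [-1.07e-01  1.00e-04] 0.065 [-0.85 -0.73  5.45] 0.0576 19.1
open [-0.1082  0.0002] 0.0638 [-1.03  0.53 -0.56] 0.0869 20.2
back [-0.22 -0.  ] 0.15 [ 0.59  0.22 -0.32] 0.0006 24.0
[(array([318.7, 222.5]), np.int32(92)), (array([296.7, 230.4]), np.int32(94))]
```

Run:
```python
from h import *
r=robot
def st(m): s=r.state();print(m,inpl(s["tool_pos"]).round(4),s["tool_pos"][2].round(4),s["ft_force"].round(2),round(s["clock"],1))
C=onz("top",[[318.7,222.5],[296.7,230.4]],.104);d=C[1]-C[0];print(inpl(C.mean(0)),np.arctan2(-d[0],d[1])-PY)
r.move_linear(pl(-.175,0,.088),vel=.12)
print(r.move_linear(pl(-.125,0,.088),vel=.05,max_force=8));st("a")
print(r.move_linear(pl(-.075,0,.088),vel=.04,max_force=8));st("b")
r.dwell(.6)
r.move_linear(pl(-.16,0,.12),vel=.15);st("c")
cv2.imwrite("pics/t5.png",r.snapshot("top"));cv2.imwrite("pics/s5.png",r.snapshot("side"))
t=cv2.imread("pics/t5.png")[120:320,200:420];s=cv2.imread("pics/s5.png")[120:320,200:420]
cv2.imwrite("pics/c5.png",cv2.resize(np.hstack([t,s]),(800,364),interpolation=cv2.INTER_CUBIC))
```

```text
[-0.10780204  0.00091061] -0.004576099984087978
False
a [-0.1252  0.    ] 0.0879 [-1.27 -0.32  1.09] 26.0
False
b [-0.0752  0.    ] 0.088 [ 0.05 -0.22  0.15] 27.4
c [-1.594e-01 -1.000e-04] 0.1202 [-0.35 -0.26 -0.01] 28.7
```

View pics/c5.png

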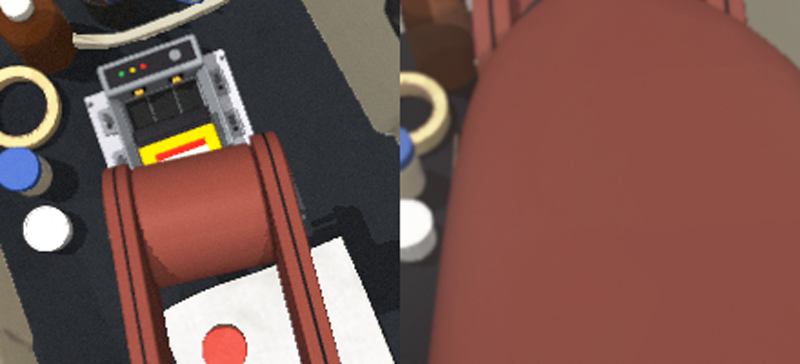

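The pack has tipped over and lies between the cheeks, yellow face up, black contact end towards the head (~(180,120) in the crop). Now I'll slide it home.

Run:
```python
from h import *
r=robot
def st(m): s=r.state();print(m,inpl(s["tool_pos"]).round(4),s["tool_pos"][2].round(4),s["ft_force"].round(2),round(s["clock"],1))
r.move_linear(pl(-.16,0,.038),vel=.1);r.dwell(.2);st("low")
print(r.move_linear(pl(-.09,0,.038),vel=.02,max_force=2));st("touch")
x=inpl(r.state()["tool_pos"])[0]
r.move_linear(pl(x-.004,0,.038),vel=.03);r.dwell(.2);st("off")
print(r.move_linear(pl(-.055,0,.038),vel=.012,max_force=16));st("home?")
x=inpl(r.state()["tool_pos"])[0]
r.move_linear(pl(x-.012,0,.038),vel=.03);st("off")
```

```text
low [-1.593e-01 -1.000e-04] 0.0388 [ 0.04 -0.94  0.21] 30.0
True
touch [-0.1205  0.    ] 0.0375 [-0.5   0.33  0.88] 32.0
off [-0.1245  0.    ] 0.0379 [ 0.28 -0.44  0.15] 32.4
True
home? [-0.0721  0.0002] 0.0373 [ 0.31 -0.4  -0.53] 36.4
off [-0.0842 -0.    ] 0.0381 [0.4  0.45 0.  ] 36.9
```

Run:
```python
from h import *
r=robot
r.move_linear(pl(-.13,0,.038),vel=.12)
r.move_ptp(pl(-.25,-.02,.15),down(PY+np.pi/2));print(r.state()["clock"])
cv2.imwrite("pics/t6.png",r.snapshot("top"));cv2.imwrite("pics/s6.png",r.snapshot("side"))
t=cv2.imread("pics/t6.png")[130:255,220:360];s=cv2.imread("pics/s6.png")[130:255,220:360]
cv2.imwrite("pics/c6.png",cv2.resize(np.hstack([t,s]),(800,357),interpolation=cv2.INTER_CUBIC))
```

```text
38.1083
```

View pics/c6.png

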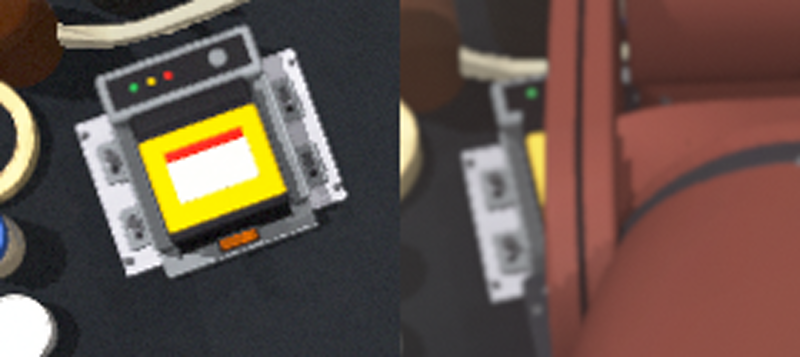

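The pack is home against the head and the full width of the orange latch shows in front of the foot (crop px (238,240)). To check its height I need the side view, so I'll move the arm back along the path that was already clear.

Run:
```python
from h import *
r=robot
qb=[-1.44879361+1.598,-.50036,2.02956,0,1.61413,.14]
r.move_j(qb);qb[0]=-.9;r.move_j(qb)
print(r.state()["clock"],r.state()["ft_force"])
cv2.imwrite("pics/t7.png",r.snapshot("top"));cv2.imwrite("pics/s7.png",r.snapshot("side"))
for n in("t0" ,"t7","s0","s7"):
    f={"t0":"top0","s0":"side0"}.get(n,n);h=cv2.cvtColor(cv2.imread(f"pics/{f}.png"),cv2.COLOR_BGR2HSV)
    k,l,a,c=cv2.connectedComponentsWithStats(cv2.inRange(h,(3,130,110),(20,255,255)))
    print(n,[(a[j],c[j].round(1)) for j in range(1,k) if a[j,4]>8 and 280<c[j,0]<320 and 200<c[j,1]<235])
a,b=[cv2.imread(f"pics/{f}.png")[140:245,240:350] for f in("side0","s7")]
cv2.imwrite("pics/c7.png",cv2.resize(np.hstack([a,b]),(800,382),interpolation=cv2.INTER_CUBIC))
```

```text
41.225 [0.66334159 0.66469985 0.27182414]
t0 [(array([297, 210,  14,   8,  54], dtype=int32), array([303.2, 213.5]))]
t7 [(array([297, 210,  13,   7,  44], dtype=int32), array([303. , 213.3]))]
s0 [(array([291, 221,  15,   6,  61], dtype=int32), array([298. , 223.5]))]
s7 [(array([291, 220,  15,   7,  69], dtype=int32), array([297.9, 223.3]))]
```

View pics/c7.png

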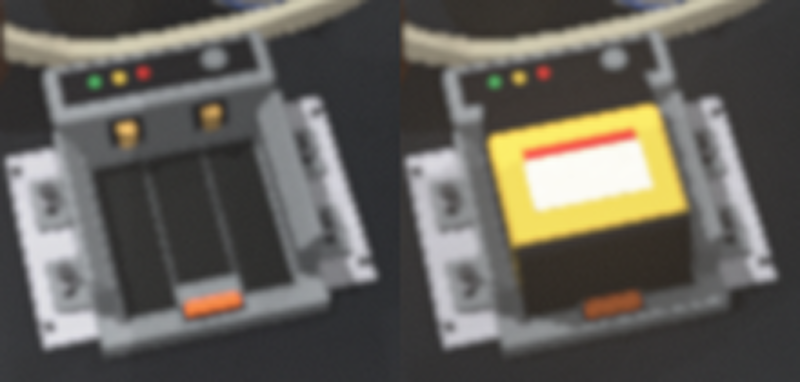

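The side view shows the latch at the same pixel (298,223) as when it was up at the start. A drop to flush would have shifted it about 2.5 px, so it is up behind the foot and the pack is lying flat.

```bash
python3 -c "
from bench import robot
print(robot.finish_job())"
```

```text
the job is handed in; nothing more can be done
None
```

I handed the job in with the pack home in the dock and the orange latch up behind its foot, but it may be failed on force: at about 12 s, in a sideways move, the arm pressed on what I take to be the mixer and the wrist force read about 71 N (limit for the arm or gripper body: 40 N).

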